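# Release the eccentric cam lock and dock the vial carriage

## Robot

A 6-joint arm with a two-finger parallel gripper is mounted at the origin on the work surface. World frame = base frame: x ahead of the robot, y to its left, z up, the work surface at z = 0. Lengths are in mm, angles in rad, forces in N, time in s.
With the tool pointing down it reaches from about 400 to 925 mm from the base axis. Payload 12.5 kg.
Tool frame: the origin (TCP) lies at the centre of the arm's flange, where the gripper is bolted on; the fingertips stand 190 mm ahead of it and the grasp point (between the pads) lies env.grip_point_offset ahead of it (env.grip_point_offset is the distance from the TCP to the grasp point, in mm); z points along the fingers, x is the direction in which the jaws open and shut, and the axes are right-handed (so a half turn about z gives the same grasp; the last joint's range is limited). The gripper opens to 95 mm and grips with 3 to 60 N. Pads are 20 mm wide; open, the fingers measure 119 mm over their backs; the gripper's body (75 mm by 180 mm) begins 59 mm behind the grasp point.
Start: joints at [-1.453, 0.491, 1.559, -0, 1.092, -0.106], TCP at [138.73, -609.409, 404.761] pointing down, gripper open.
Joint ranges: [-3.1, 3.1], [-0.84, 2.19], [0.05, 2.79], [-1.13, 4.28], [0.06, 2.93], [-2.69, 2.69]. Speed limits (rad/s): [2.22, 2.22, 2.79, 3.14, 3.14, 3.14].

## Interface

Orientations are given as [roll, pitch, yaw] about the fixed x, y, z axes, in that order (R = Rz(yaw) Ry(pitch) Rx(roll)).
In Python, from cell import state, read_camera, camera_model, job_done, env gives the robot as it stands.
- The arm moves only by the tool arm_command, never from a script. Its argument "steps" is a list of rows, each a list of 6 numbers: the shift along the tool's x, y, z in cm, then the turn, a rotation vector about the tool's x, y, z in degrees. In form: [[dx, dy, dz, rx, ry, rz], ...]. A call has 1 to 12 rows; each row is the pose to reach, as a shift and turn from the pose commanded when the call began, along the tool's axes at that moment; what a row does not reach only later rows make up. A row lasts 1/12 s, in which the tool goes at most 41.7 mm and 7.16 degrees, less where a joint would pass 70% of its speed; a pose out of reach is approached as far as the arm can. A call with a gripper value outside its range is refused whole. "jaw" is the finger opening in cm, from 0 to 9.51, set as the call begins (left out, the last holds). The fingers move at their own pace and stop on an object; the grip force is fixed at half the most. Time passes only in rows, so rows that repeat a pose let the fingers close. It gives the time, the measured TCP pose, the force and the opening at its end, in the units of the state.
- state(): the state, without advancing time (a new reading comes with each control period).
- read_camera(name): name is "side" or "top"; returns the picture (420x560x3 uint8, red, green, blue); there is no depth.
- camera_model(name): a dict with "K" (3x3 intrinsics, pixels), "xyz" and "rotation" of the camera in the world. Camera axes: x right, y up, looking along -z (the intrinsics and any distortion apply to the point x, -y, -z); pixel columns grow to the right and rows downward; lengths in mm; the calibration is good to about 2 mm. A picture is of the moment at which its call begins. camera_model takes no time and is no camera call.
- job_done(): hands the job in, once; it reports no verdict.
The state is a dict: "t": time; "joints": joint angles; "qvel": joint speeds; "tau": joint torques, N m; "eef_pos": TCP position; "tcp_rot": TCP orientation; "ft_force": force on the tool from outside, world axes, zero at the start; "moment": the same for the moment, N m; "opening": opening from 0.0 (shut) to 1.0 (fully open).
Only numpy, scipy, OpenCV 4.12 (cv2) and the standard library are available. Lean on these libraries where they do the work, as an engineer would, in place of code of your own. Each camera call takes 0.05 s, during which the arm holds its last target. There are 200 camera calls.

## Task

Dock the vial carriage in the sampler: pushing with the fingertips only, first turn the eccentric cam by its upright post until its low point faces the carriage's roller, and only then push the carriage forward along its channel until it is fully home against the sampler head. Do not grip or lift anything; the two vials ride along upright in the carriage, and the loose things on the bench beside the station stay where they are.

Things in the scene. Friction and masses are not known exactly. Their poses are not given: they have to be found in the camera images.
- dock: fixed docking station. Origin under its slab, at bench level; local x = direction the carriage is pushed (roughly the robot's left), y to the left of that, z up. Slab top 12 mm above the bench, local x -130 to 200, y -120 to 90 mm. Carriage channel along x, centred on y = 38 mm, between two 6 mm rails 56 mm apart, their tops 24 mm above the bench. Cam pivot at local (20, -56) mm
- carriage: loose white plastic vial carriage (follower slide), 130 x 54 x 22 mm, lying on the slab in the channel, about 0.45 kg; 2 to 6 N slides it. Origin at the centre of its underside, x towards the sampler head (axes as the dock's). Home = local x 45 mm in the dock frame; starts 38 to 53 mm short of it. An upright plate stands on its trailing end; a side arm on its right (-y) carries a roller
- push_plate (a point): middle of the rear face of the carriage's upright aluminium plate (push here, along the dock's +x), 52 mm above the bench. The plate is 50 mm wide, 10 mm thick, its top 68 mm above the bench
- roller (a point): centre of the steel roller at the end of the carriage's side arm, 16 mm diameter, 24 to 42 mm above the bench; it travels along the line through the cam pivot, parallel to the dock's x, and meets the cam rim if the cam is not low
- cam (a joint): angle of the cam, rad; 0 = low point exactly towards the roller (post pointing straight away from it, along the dock's +x from the pivot). Grows clockwise seen from above: at q the post lies in direction (cos q, -sin q) from the pivot in dock x, y. Starts at 1.6 to 2.5; stops only at -0.7 and 2.8, so it can be turned past 0. Stiff: stays where left; about 2.5 N on the post turns it
- cam_pivot (a point): the eccentric cam's fixed vertical axis, at the disc's top face (40 mm above the bench), marked by a brass screw head. Dark steel disc, radius 36 mm, 14 mm thick (26 to 40 mm above the bench), its centre 18 mm from the pivot towards the post: the rim is 54 mm from the pivot on the post's side and 18 mm on the opposite, low side
- cam_post (a point): the steel post on the cam's high side, 16 mm diameter, 42 mm from the pivot, standing from 40 to 85 mm above the bench; this point is on its axis, 66 mm above the bench
- home_stop (a point): centre of the white sampler head's face that closes the channel (local x = 110 mm, 34 mm above the bench): the carriage's front face meets it when home. The head is 85 mm wide, 140 mm tall; an overhang reaches 30 mm back from the face, 98 mm above the bench
- vial_front_mid (a point): clear glass crimp vial, 22.4 mm diameter, 46 mm tall, aluminium cap; loose in the front well of the carriage (40 mm ahead of the carriage's origin), 14 mm deep; point at its centre, 43 mm above the bench, top at 66 mm
- vial_rear_mid (a point): clear glass crimp vial, 22.4 mm diameter, 46 mm tall, aluminium cap; loose in the rear well (5 mm ahead of the carriage's origin), 14 mm deep; point at its centre, top 66 mm above the bench
- vial_spare_mid (a point): clear glass crimp vial, 22.4 mm diameter, 46 mm tall, aluminium cap; loose bystander standing on the bench beside the station; point at its centre
- jar_mid (a point): bystander: amber jar with white cap, 56 mm diameter, 75 mm tall, loose on the bench beside the station; point at its centre
- tweezers: bystander: steel tweezers, 110 mm long, 8 mm high, lying loose on the bench beside the station; origin under the middle, x along their length
Mind the look-alikes: they are no part of the job. Several things have the shape of the carriage; the one meant has the colours described above.

How it is judged:
By the outcome, as a careful person would: the job done as asked, in the order asked, and still so for the second after the job is handed in, with the robot touching nothing.
It also fails if it takes over 48 s, if anything falls off the work surface, if the arm or the gripper's body presses on something with over 40 N, if the wrist force passes 120 N, or if a joint passes its speed limit or range.

## Working session

There is one attempt and no reset: what is moved stays moved. The work goes in short steps, Python scripts to look and compute and a tool call to move; the robot and the scene stay as the last step left them, time stands still between calls to the robot, and variables do not carry over. Pictures are saved under pics/ and viewed, about 8 in all and at most 12, crops included, and the job is handed in when it is done.

Besides the shell and the picture viewer there is one more tool, called after ">>>" as a command line: name --pt "numbers of a row" for each row, then --argument value for the rest. arm_command: Moves the arm, as the interface text tells. Its arguments: {"type":"object","properties":{"steps":{"type":"array"},"jaw":{"type":"number"}},"required":["steps"]}

```bash
mkdir -p pics; ls
python3 - <<'E'
from cell import *
import cv2,numpy as np
for n in("top","side"):
    cv2.imwrite(f"pics/{n}0.png",read_camera(n)[:,:,::-1]); m=camera_model(n); print(n,m)
s=state();print(s['t'],s['eef_pos'],s['tcp_rot'],s['ft_force'],s['opening'],env.grip_point_offset)
E
```

```text
pics
top {'K': array([[523.42626495,   0.        , 277.4471029 ],
       [  0.        , 523.42626495, 211.63457654],
       [  0.        ,   0.        ,   1.        ]]), 'xyz': array([ 359.14489626,   33.74620648, 1247.74522786]), 'rotation': array([ 0.09416181, -0.01876752, -1.57765293])}
side {'K': array([[410.05120142,   0.        , 275.91600847],
       [  0.        , 410.05120142, 210.12914693],
       [  0.        ,   0.        ,   1.        ]]), 'xyz': array([ 90.22902405, 464.59945096, 785.19068409]), 'rotation': array([ 6.78155981e-01,  1.62787927e-03, -2.42545623e+00])}
0.1 [ 138.7488655  -609.37005842  404.20429704] [-3.14146526e+00  1.02907136e-03 -1.34698963e+00] [0.5102264  0.47988422 1.10187057] 1.0007925162832858 171.3
```

View pics/top0.png

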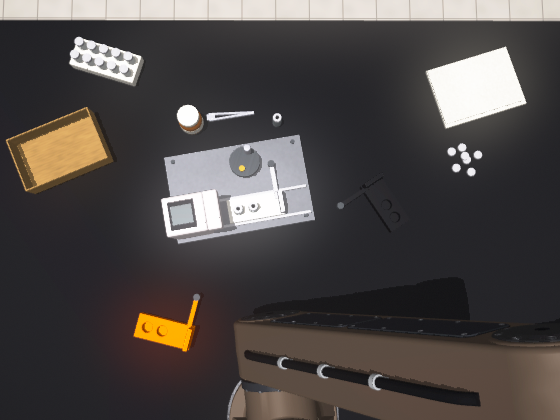

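View pics/side0.png

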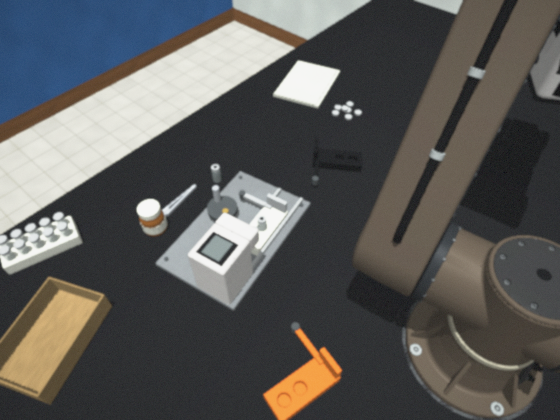

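Candidates shaped like the carriage: white at top (262,205) in the slab channel, orange at (165,332), black at (385,205). The white one in the channel fits the description. I'll confirm it in an enlarged crop.

Run:
```python
import cv2
a=cv2.imread("pics/top0.png")[95:250,150:330]
cv2.imwrite("pics/c1.png",cv2.resize(a,None,fx=4,fy=4,interpolation=cv2.INTER_CUBIC)[:600])
a=cv2.imread("pics/side0.png")[155:310,140:320]
cv2.imwrite("pics/c2.png",cv2.resize(a,None,fx=4,fy=4,interpolation=cv2.INTER_CUBIC)[:600])
```

```text
(no output)
```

View pics/c1.png

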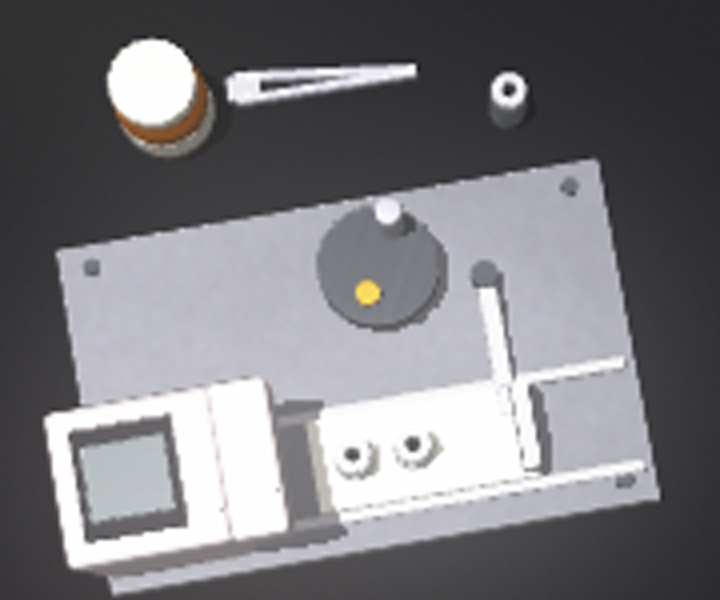

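View pics/c2.png

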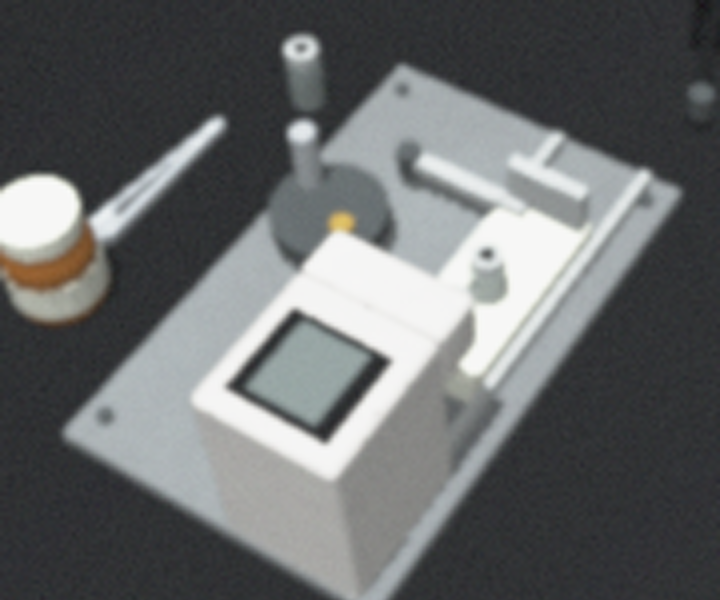

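The crop confirms it: a white carriage with two vials at crop (355,457) and (413,445), plate at (525,430), roller at (484,272), brass pivot at (368,292) and post top at (388,211). Now fitting the dock pose.

```bash
cat > h.py <<'E'
import numpy as np
from cell import *
from scipy.spatial.transform import Rotation as Ro
def proj(n,P):
    m=camera_model(n);p=(np.atleast_2d(P)-m['xyz'])@Ro.from_euler('xyz',m['rotation']).as_matrix()
    p=p*[1,-1,-1];q=p@m['K'].T;return q[:,:2]/q[:,2:]
def back(n,uv,z):
    m=camera_model(n);r=np.linalg.inv(m['K'])@[uv[0],uv[1],1]*[1,-1,-1]
    r=Ro.from_euler('xyz',m['rotation']).as_matrix()@r;return m['xyz']+r*(z-m['xyz'][2])/r[2]
def c1(x,y):return(150+(x+.5)/4-.5,95+(y+.5)/4-.5)
def c2(x,y):return(140+(x+.5)/4-.5,155+(y+.5)/4-.5)
E
python3 - <<'E'
from h import *
from scipy.optimize import least_squares
L=np.array([[200,-120,12],[-130,-120,12],[-130,90,12],[200,90,12],[20,-56,40]])
top=np.array([c1(*p) for p in[(57,250),(598,160),(660,498),(113,594),(368,292)]])
sd=np.array([c2(*p) for p in[(64,434),(402,65),(683,190),(342,222)]]);Ls=L[[0,1,2,4]]
def W(p,L):
    c,s=np.cos(p[2]),np.sin(p[2]);return np.c_[p[0]+c*L[:,0]-s*L[:,1],p[1]+s*L[:,0]+c*L[:,1],L[:,2]]
f1=lambda p:(proj('top',W(p,L))-top).ravel()
f2=lambda p:(proj('side',W(p,Ls))-sd).ravel()
for f in(f1,f2,lambda p:np.r_[f1(p),f2(p)]):
    r=least_squares(f,[600,100,1.6],x_scale=[100,100,.1]);print(r.x,np.round(r.fun,1))
p=r.x
def loc(w):
    c,s=np.cos(p[2]),np.sin(p[2]);d=w[:2]-p[:2];return np.array([c*d[0]+s*d[1],-s*d[0]+c*d[1]]).round(1)
for n,c,k in(('top',c1,[('post',388,211,85),('pivot',368,292,40),('roller',484,272,42),('v1',352,457,66),('v2',413,444,66),('plateA',513,385,68),('plateB',532,470,68),('jar',152,82,75),('spare',509,90,46),('tw1',235,88,5),('tw2',415,70,5)]),
 ('side',c2,[('post',302,130,85),('pivot',342,222,40),('spare',302,47,46),('roller',410,150,42)])):
    for a,x,y,z in k:
        w=back(n,c(x,y),z);print(n,a,w.round(0)[:2],loc(w))
E
```

```text
[523.71718135  63.61798746   1.7386826 ] [-0.4 -0.4  0.3 -0.9  0.5  0.3 -0.6  0.4  0.2  0.4]
[519.35421543  63.19158361   1.74487991] [-0.3 -0.5 -0.2 -0.7  0.2 -0.4  0.4  1.4]
[522.0728796   63.31879103   1.73946194] [-0.3  0.4  0.4 -0.2  0.7  0.9 -0.5  1.2  0.3  1.2 -1.3 -1.6 -0.6 -1.2
 -0.6 -0.7 -0.4  0.7]
top post [615.  80.] [  0.6 -94.1]
top pivot [577.  93.] [ 20.3 -58.8]
top roller [588.  25.] [-48.4 -58.5]
top v1 [477. 101.] [44.7 37.8]
top v2 [485.  66.] [ 9.4 36.4]
top plateA [518.  10.] [-52.3  13.2]
top plateB [469.  -1.] [-54.4  62.8]
top jar [692. 215.] [ 120.6 -193. ]
top spare [695.  10.] [ -81.4 -161.8]
top tw1 [708. 175.] [  79.1 -202.3]
top tw2 [719.  66.] [ -30.1 -194.9]
side post [611.  80.] [  1.6 -90.9]
side pivot [575.  90.] [ 17.7 -56.5]
side spare [692.  10.] [ -81.3 -158.4]
side roller [582.  25.] [-47.8 -53.1]
```

```bash
cat >> h.py <<'E'
P=np.array([523.,63.5,1.739])
def S():
    s=state();R=Ro.from_euler('xyz',s['tcp_rot']).as_matrix();t=s['eef_pos']+R[:,2]*190
    D=Ro.from_euler('z',P[2]).as_matrix();l=D.T@(t-[P[0],P[1],0]);return s,R,l,D
def go(x,y,z):
    s,R,l,D=S();yaw=P[2]-np.pi
    Rt=Ro.from_euler('xyz',[np.pi,0,yaw]).as_matrix()
    tcp=D@[x,y,z]+[P[0],P[1],0]-Rt[:,2]*190
    print('t',s['t'],'tip dock',l.round(1),'F dock',(D.T@s['ft_force']).round(1),'delta cm',(R.T@(tcp-s['eef_pos'])/10).round(2),'rot',np.degrees(Ro.from_matrix(R.T@Rt).as_rotvec()).round(2))
E
python3 -c "
from h import *
go(-35,-94,150)"
```

```text
t 0.1 tip dock [-598.8  491.5  214.2] F dock [ 0.4 -0.6  1.1] delta cm [-53.06 -61.59   6.48] rot [-0.01  0.06  3.19]
```

>>> arm_command --pt "-2.5 -3 0 0 0 0.5" --pt "-5 -6 0 0 0 1" --pt "-7.5 -9 0 0 0 1.5" --pt "-10 -12 0 0 0 2" --pt "-12.5 -15 0 0 0 2.5" --pt "-15 -18 0 0 0 3.2" --pt "-17.5 -21 0 0 0 3.2" --pt "-20 -24 0 0 0 3.2" --pt "-22.5 -27 0 0 0 3.2" --pt "-25 -30 0 0 0 3.2" --pt "-27.5 -33 0 0 0 3.2" --pt "-27.5 -33 0 0 0 3.2" --jaw 0

```text
t: 1.1
eef_pos: [401.9, -263.7, 404.7]
tcp_rot: [-3.141, 0.001, -1.398]
ft_force: [0.3, -0.5, -0.1]
opening: 0.212
```

```bash
python3 -c "
from h import *
go(-35,-94,150)"
```

```text
t 1.1 tip dock [-302.1  174.1  214.7] F dock [-0.6 -0.2 -0.1] delta cm [-26.61 -26.92   6.51] rot [-0.02  0.05  0.24]
```

>>> arm_command --pt "-2.5 -2.5 0 0 0 0" --pt "-5 -5 0 0 0 0" --pt "-7.5 -7.5 0 0 0 0" --pt "-10 -10 0 0 0 0" --pt "-12.5 -12.5 0 0 0 0" --pt "-15 -15 1 0 0 0" --pt "-18 -18 2 0 0 0" --pt "-20.5 -20.5 3 0 0 0" --pt "-23 -23 4 0 0 0" --pt "-25 -25.5 5 0 0 0" --pt "-26 -26.6 6 0 0 0" --pt "-26 -26.6 6 0 0 0" --jaw 0

```text
t: 2.1
eef_pos: [619.2, 34.7, 342.1]
tcp_rot: [3.139, 0.001, -1.4]
ft_force: [-1.2, -0.1, 0.3]
opening: 0.006
```

```bash
python3 -c "
from h import *
go(-32,-94,66)"
```

```text
t 2.1 tip dock [-44.4 -89.4 152.1] F dock [0.1 1.2 0.3] delta cm [-1.24 -0.43  8.61] rot [0.17 0.04 0.13]
```

>>> arm_command --pt "-0.3 -0.2 2 0 0 0" --pt "-0.5 -0.4 4 0 0 0" --pt "-0.8 -0.4 6 0 0 0" --pt "-1 -0.4 7.5 0 0 0" --pt "-1 -0.4 8.6 0 0 0" --pt "-1 -0.4 8.6 0 0 0" --pt "-1 -0.4 8.6 0 0 0"

```text
t: 2.68
eef_pos: [620.4, 42.4, 258.9]
tcp_rot: [3.141, -0.0, -1.404]
ft_force: [1.6, 0.1, 0.6]
opening: 0.006
```

Run:
```python
from h import *
import cv2
go(26,-94,66)
a=read_camera('side')[155:305,140:320,::-1];b=read_camera('top')[95:245,150:330,::-1]
cv2.imwrite('pics/c3.png',np.hstack([cv2.resize(i,(400,333),interpolation=cv2.INTER_CUBIC) for i in(a,b)]))
```

```text
t 2.6833 tip dock [-37.1 -92.4  68.9] F dock [-0.2 -1.6  0.6] delta cm [-6.31 -0.14  0.29] rot [ 0.03 -0.01 -0.06]
```

View pics/c3.png

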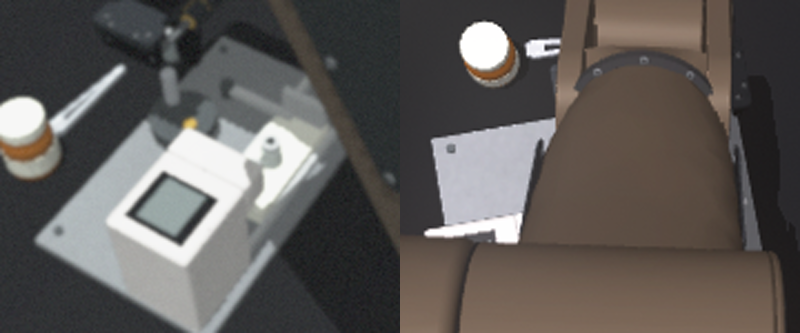

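The side view shows the closed finger just behind (-x of) the post at (170,85), with the cam unmoved. Pushing +x now.

>>> arm_command --pt "-0.5 -0.1 0.3 0 0 0" --pt "-1 -0.1 0.3 0 0 0" --pt "-1.5 -0.1 0.3 0 0 0" --pt "-2 -0.1 0.3 0 0 0" --pt "-2.5 -0.1 0.3 0 0 0" --pt "-3 -0.1 0.3 0 0 0" --pt "-3.5 -0.1 0.3 0 0 0" --pt "-4 -0.1 0.3 0 0 0" --pt "-4.5 -0.1 0.3 0 0 0" --pt "-5 -0.1 0.3 0 0 0"

```text
t: 3.62
eef_pos: [613.5, 93.2, 256.2]
tcp_rot: [-3.139, -0.001, -1.403]
ft_force: [3.3, -3.0, 1.2]
opening: 0.006
```

Run:
```python
from h import *
import cv2
go(26,-94,66)
a=read_camera('side')[185:260,170:260,::-1]
cv2.imwrite('pics/c4.png',cv2.resize(a,(600,500),interpolation=cv2.INTER_CUBIC))
```

```text
t 3.6167 tip dock [ 13.9 -94.7  66.2] F dock [-3.5 -2.7  1.2] delta cm [-1.19  0.02  0.02] rot [-0.13 -0.05  0.  ]
```

View pics/c4.png

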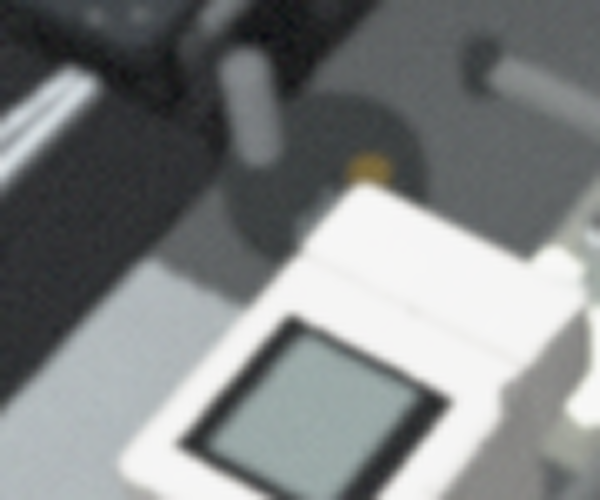

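The push works: the post has moved, its top now at crop (245,57). Continuing another 13 mm, then round to the -y side.

>>> arm_command --pt "-0.5 0 0 0 0 0" --pt "-1 0 0 0 0 0" --pt "-1.3 0 0 0 0 0" --pt "-1.3 0 0 0 0 0" --pt "0 -0.5 0 0 0 0" --pt "0.8 -1.5 0 0 0 0" --pt "0.8 -3.5 0 0 0 0" --pt "0 -4 0 0 0 0" --pt "-2 -4 0 0 0 0" --pt "-4 -4 0 0 0 0" --pt "-4 -4 0 0 0 0"

```text
t: 4.58
eef_pos: [645.3, 141.5, 255.3]
tcp_rot: [3.141, 0.001, -1.401]
ft_force: [-0.4, 0.0, -0.7]
opening: 0.005
```

Run:
```python
from h import *
import cv2
go(55,-74,66)
a=read_camera('side')[185:260,170:260,::-1]
cv2.imwrite('pics/c5.png',cv2.resize(a,(600,500),interpolation=cv2.INTER_CUBIC))
D=Ro.from_euler('z',P[2]).as_matrix()
u=np.array([170,185])+np.array([245,55])/6.667
print((D.T@(back('side',u,85)-[P[0],P[1],0])))
```

```text
t 4.5833 tip dock [  56.5 -133.4   65.3] F dock [ 0.1  0.3 -0.7] delta cm [ 0.13  5.96 -0.07] rot [0.05 0.04 0.09]
[ 26.57173191 -94.98359753  85.        ]
```

View pics/c5.png

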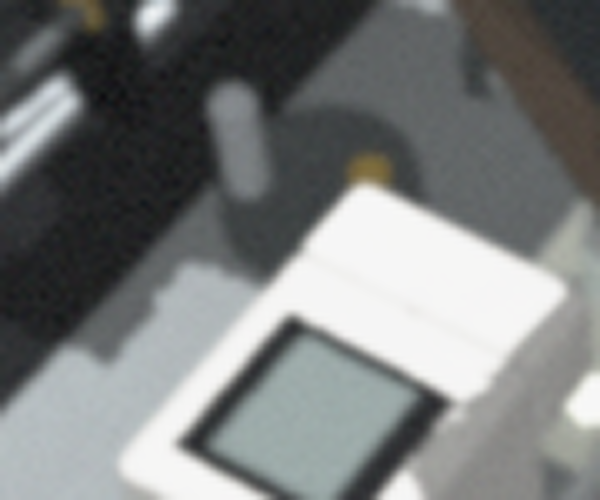

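Run:
```python
from h import *
D=Ro.from_euler('z',P[2]).as_matrix()
for p in[(233,92),(245,57)]:
    u=np.array([170,185])+(np.array(p)+.5)/6.667-.5
    print((D.T@(back('side',u,85)-[P[0],P[1],0])))
```

```text
[ 41.37447376 -89.90941373  85.        ]
[ 26.7722418  -96.03829235  85.        ]
```

>>> arm_command --pt "0.7 0.8 0 0 0 0" --pt "1.35 1.5 0 0 0 0" --pt "1.3 2.0 0 0 0 0" --pt "1.0 2.5 0 0 0 0" --pt "0.75 2.9 0 0 0 0" --pt "0.5 3.2 0 0 0 0" --pt "0.25 3.6 0 0 0 0" --pt "0.05 4.0 0 0 0 0" --pt "-0.15 4.4 0 0 0 0" --pt "-0.35 4.9 0 0 0 0" --pt "-0.55 5.4 0 0 0 0" --pt "-0.55 5.6 0 0 0 0"

```text
t: 5.63
eef_pos: [589.5, 135.6, 256.3]
tcp_rot: [-3.139, 0.001, -1.403]
ft_force: [4.3, 4.1, 1.5]
opening: 0.004
```

Run:
```python
from h import *
import cv2
go(62,-74,66)
a=read_camera('side')[185:260,170:260,::-1]
cv2.imwrite('pics/c6.png',cv2.resize(a,(600,500),interpolation=cv2.INTER_CUBIC))
```

```text
t 5.6333 tip dock [ 60.  -78.1  66.3] F dock [ 3.3 -5.   1.5] delta cm [-0.21  0.36  0.03] rot [-0.16  0.03 -0.03]
```

View pics/c6.png

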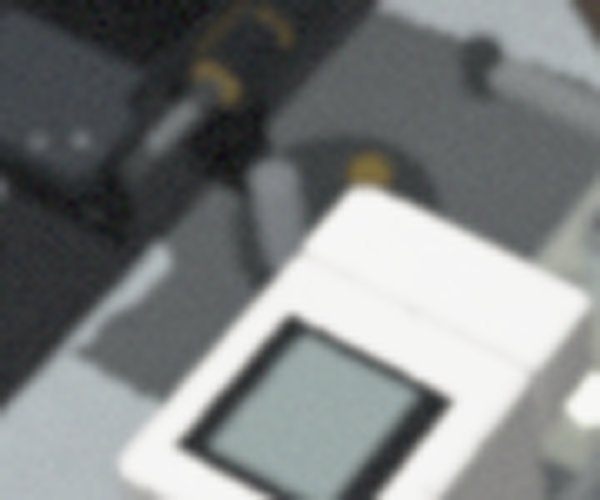

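Run:
```python
from h import *
D=Ro.from_euler('z',P[2]).as_matrix()
for p,z in[((272,171),85),((371,170),40)]:
    u=np.array([170,185])+(np.array(p)+.5)/6.667-.5
    print((D.T@(back('side',u,z)-[P[0],P[1],0])))
```

```text
[ 61.92309226 -57.96185954  85.        ]
[ 17.44630407 -55.44021872  40.        ]
```

>>> arm_command --pt "0 0.1 0 0 0 0" --pt "0 0.25 0 0 0 0" --pt "0 0.25 0 0 0 0" --pt "0 0.25 0 0 0 0"

```text
t: 6.02
eef_pos: [587.3, 134.3, 255.8]
tcp_rot: [-3.142, -0.0, -1.403]
ft_force: [2.0, 0.4, 1.1]
opening: 0.007
```

Run:
```python
from h import *
go(62,-74,66)
```

```text
t 6.0167 tip dock [ 59.  -75.3  65.8] F dock [ 0.  -2.1  1.1] delta cm [-0.3   0.13 -0.02] rot [-0.   -0.01 -0.03]
```

>>> arm_command --pt "0 -0.6 0 0 0 0" --pt "0 -1.6 0 0 0 0" --pt "1 -2.6 -1 0 0 0" --pt "2.5 -2.6 -3 0 0 0" --pt "5 -2.6 -6 0 0 0" --pt "7.5 -1 -8 0 0 0" --pt "10 1 -9 0 0 0" --pt "12.5 4 -9 0 0 0" --pt "14.5 7 -9 0 0 0" --pt "16 9.5 -9 0 0 0" --pt "16 11.5 -9 0 0 0" --pt "16 11.5 -9 0 0 0"

```text
t: 7.02
eef_pos: [498.1, -43.6, 345.6]
tcp_rot: [3.138, 0.001, -1.405]
ft_force: [0.4, -0.1, -0.1]
opening: 0.006
```

Run:
```python
from h import *
import cv2
go(-90,38,46)
a=read_camera('side')[185:260,170:260,::-1];b=read_camera('side')[155:305,160:340,::-1]
cv2.imwrite('pics/c7.png',np.hstack([cv2.resize(i,(400,333),interpolation=cv2.INTER_CUBIC) for i in(a,b)]))
```

```text
t 7.0167 tip dock [-101.3   43.1  155.6] F dock [-0.1 -0.3 -0.1] delta cm [-1.14 -0.48 10.96] rot [ 0.19  0.05 -0.14]
```

View pics/c7.png

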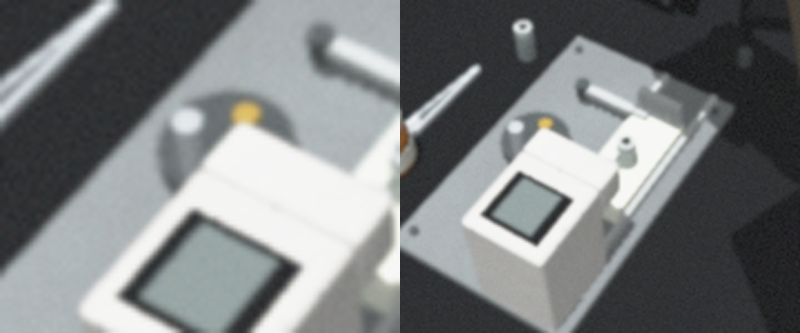

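Run:
```python
from h import *
D=Ro.from_euler('z',P[2]).as_matrix()
for p,z in[((187,120),85),((246,114),40)]:
    u=np.array([170,185])+(np.array(p)+.5)/4.444-.5
    print((D.T@(back('side',u,z)-[P[0],P[1],0])))
```

```text
[ 63.55492162 -53.12678801  85.        ]
[ 18.2211227  -55.61030052  40.        ]
```

>>> arm_command --pt "0 -0.3 2.5 0 0 0" --pt "-0.2 -0.5 5 0 0 0" --pt "-0.4 -0.5 7.5 0 0 0" --pt "-0.4 -0.5 9.5 0 0 0" --pt "-0.4 -0.5 10.7 0 0 0" --pt "-0.4 -0.5 10.7 0 0 0" --pt "-0.4 -0.5 10.7 0 0 0"

```text
t: 7.7
eef_pos: [505.8, -37.3, 238.2]
tcp_rot: [3.14, 0.0, -1.402]
ft_force: [0.1, 1.0, -0.4]
opening: 0.003
```

```bash
python3 -c "
from h import *
go(-66,38,46)"
```

```text
t 7.7 tip dock [-96.4  34.1  48.2] F dock [ 1.  -0.3 -0.4] delta cm [-3.05  0.41  0.22] rot [0.07 0.02 0.03]
```

Cam at q ≈ -0.05 by the side view. Pushing the carriage slowly.

>>> arm_command --pt "-0.8 0.3 0.2 0 0 0" --pt "-1.6 0.4 0.2 0 0 0" --pt "-2.0 0.4 0.2 0 0 0" --pt "-2.2 0.4 0.2 0 0 0" --pt "-2.4 0.4 0.2 0 0 0" --pt "-2.6 0.4 0.2 0 0 0" --pt "-2.8 0.4 0.2 0 0 0" --pt "-3.0 0.4 0.2 0 0 0" --pt "-3.2 0.4 0.2 0 0 0" --pt "-3.4 0.4 0.2 0 0 0" --pt "-3.7 0.4 0.2 0 0 0" --pt "-4.0 0.4 0.2 0 0 0"

```text
t: 8.7
eef_pos: [494.6, 0.9, 236.9]
tcp_rot: [-3.141, -0.001, -1.403]
ft_force: [0.4, -5.0, 1.6]
opening: 0.006
```

```bash
python3 -c "
from h import *
go(-26,38,46)"
```

```text
t 8.7 tip dock [-57.1  38.3  46.9] F dock [-5.   0.5  1.6] delta cm [-3.1  -0.05  0.09] rot [-0.06 -0.04 -0.03]
```

>>> arm_command --pt "-0.3 0 0 0 0 0" --pt "-0.6 0 0 0 0 0" --pt "-0.9 0 0 0 0 0" --pt "-1.2 0 0 0 0 0" --pt "-1.5 0 0 0 0 0" --pt "-1.8 0 0 0 0 0" --pt "-2.1 0 0 0 0 0" --pt "-2.3 0 0 0 0 0" --pt "-2.5 0 0 0 0 0" --pt "-2.5 0 0 0 0 0"

```text
t: 9.53
eef_pos: [490.3, 25.8, 236.9]
tcp_rot: [-3.141, -0.0, -1.403]
ft_force: [1.2, -2.0, 2.1]
opening: 0.009
```

```bash
python3 -c "
from h import *
go(-26,38,46)"
```

```text
t 9.5333 tip dock [-31.8  38.4  46.9] F dock [-2.2 -0.9  2.1] delta cm [-0.57 -0.06  0.09] rot [-0.04 -0.02 -0.01]
```

Force is about 4 N so far, so it isn't home yet. Continuing in small steps until the force rises.

>>> arm_command --pt "-0.15 0 0 0 0 0" --pt "-0.3 0 0 0 0 0" --pt "-0.4 0 0 0 0 0" --pt "-0.4 0 0 0 0 0"

```text
t: 9.87
eef_pos: [489.6, 29.6, 236.9]
tcp_rot: [-3.141, -0.0, -1.403]
ft_force: [0.8, -4.5, 2.5]
opening: 0.007
```

>>> arm_command --pt "-0.1 0 0 0 0 0" --pt "-0.2 0 0 0 0 0" --pt "-0.2 0 0 0 0 0"

```text
t: 10.12
eef_pos: [489.8, 30.4, 237.1]
tcp_rot: [-3.14, -0.002, -1.402]
ft_force: [1.8, -21.3, 3.7]
opening: 0.008
```

Run:
```python
from h import *
import cv2
go(-26,38,46)
b=read_camera('side')[165:285,170:314,::-1]
cv2.imwrite('pics/c8.png',cv2.resize(b,(720,600),interpolation=cv2.INTER_CUBIC))
```

```text
t 10.1167 tip dock [-27.6  38.   47.1] F dock [-21.3   1.8   3.7] delta cm [-0.11 -0.03  0.11] rot [-0.11 -0.14  0.02]
```

View pics/c8.png

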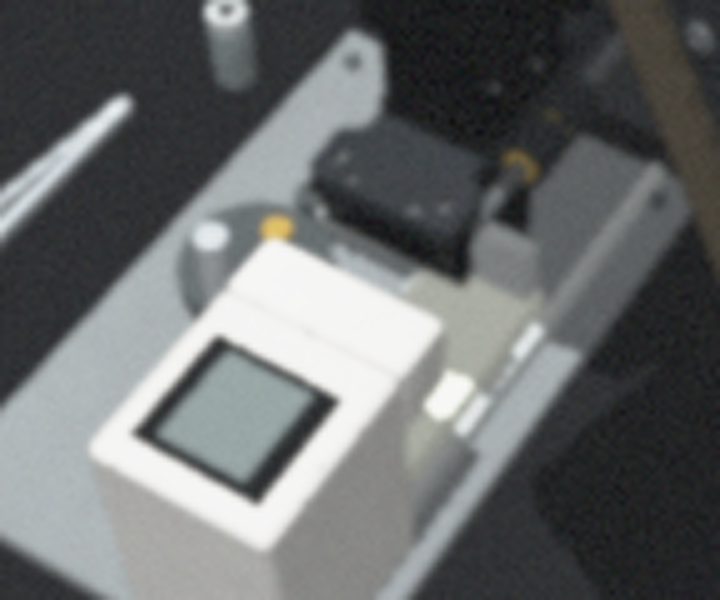

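Force rose to 21 N at tip x = -27.6 (home predicted about -26 to -32), so it is stopped against something. Retreating to check from above that it is the head, not the cam.

>>> arm_command --pt "0.3 0 0 0 0 0" --pt "1.5 0 0 0 0 0" --pt "4 0 -1 0 0 0" --pt "6 0 -4 0 0 0" --pt "8 0 -8 0 0 0" --pt "10 2 -12 0 0 0" --pt "13 5 -15 0 0 0" --pt "16.5 7 -15 0 0 0" --pt "20 8 -15 0 0 0" --pt "23.5 8 -15 0 0 0" --pt "27 8 -15 0 0 0" --pt "30 8 -15 0 0 0"

```text
t: 11.17
eef_pos: [459.7, -280.5, 386.9]
tcp_rot: [-3.141, -0.0, -1.404]
ft_force: [-0.5, 0.8, -0.0]
opening: 0.005
```

Run:
```python
from h import *
import cv2
go(-26,38,46)
a=read_camera('top')[95:245,150:330,::-1]
cv2.imwrite('pics/c9.png',cv2.resize(a,None,fx=4,fy=4,interpolation=cv2.INTER_CUBIC))
```

```text
t 11.1667 tip dock [-328.6  119.9  196.9] F dock [ 0.9  0.3 -0. ] delta cm [-30.27  -8.14  15.09] rot [-0.02 -0.01 -0.1 ]
```

View pics/c9.png

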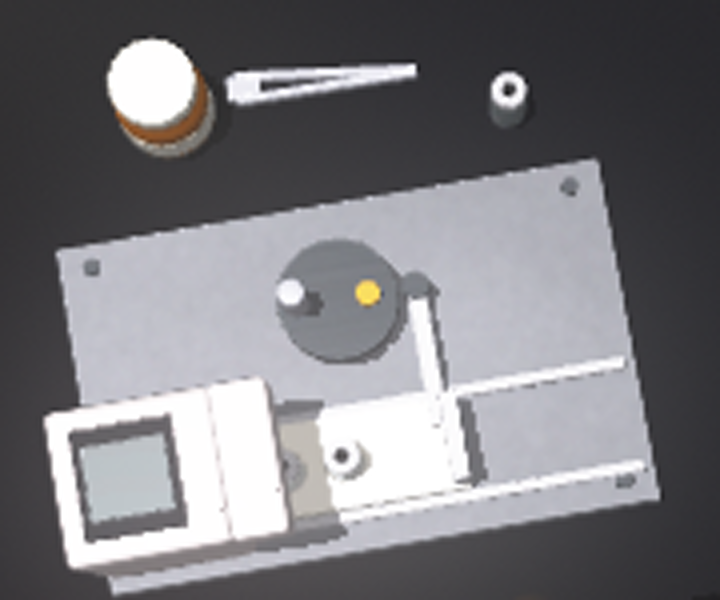

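Run:
```python
from h import *
D=Ro.from_euler('z',P[2]).as_matrix()
for n,x,y,z in[('post',290,292,85),('pivot',368,292,40),('roller',416,286,42),('vrear',342,456,66),('plateA',445,399,68),('plateB',464,481,68)]:
    print(n,(D.T@(back('top',c1(x,y),z)-[P[0],P[1],0])).round(1))
import cv2
a=cv2.imread('pics/c9.png',0).astype(int);b=cv2.imread('pics/c1.png',0).astype(int)
# plate rear edge shift along push direction, sub-pixel: profile through plate
g=cv2.imread('pics/c9.png');print(abs(a-b)[:150].max(), abs(a[:150]-b[:150]).mean())
```

```text
post [ 62.6 -57.   85. ]
pivot [ 20.3 -57.9  40. ]
roller [ -7.9 -56.2  42. ]
vrear [50.1 37.2 66. ]
plateA [-12.9  15.4  68. ]
plateB [-15.5  63.3  68. ]
5 1.1897870370370371
```

Home by measurement: roller at x = -7.9, rear vial at 50.1 (carriage x = 45.1), cam q ≈ -0.02. One last look at the front vial from the side.

Run:
```python
from h import *
import cv2
b=read_camera('side')[175:275,190:310,::-1]
cv2.imwrite('pics/c10.png',cv2.resize(b,(720,600),interpolation=cv2.INTER_CUBIC))
```

```text
(no output)
```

View pics/c10.png

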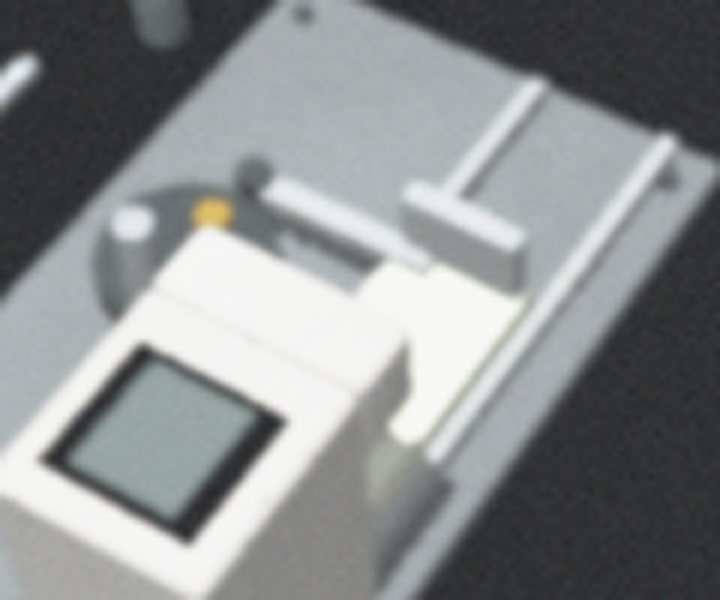

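The carriage is docked and nothing is out of place. The vials are hidden by the head from this side, but both were seen in their wells in the top view. Handing in.

```bash
python3 -c "
from cell import *
print(job_done())"
```

```text
the job is handed in; nothing more can be done
None
```

The carriage is docked and the job is handed in, at about 11 s of the 48 s allowed. With the closed fingertips I turned the cam by its post from about 2.06 rad to about 0. I then pushed the carriage by its plate until the force rose from about 4 N to 21 N, and backed away clear.

**Last checks (top view):**
- **Cam:** the angle is about -0.02 rad.
- **Carriage:** it sits at x ≈ 45.1 mm, taken from the rear vial; home is 45. The roller is at -7.9 mm, just clear of the cam's low side.
- **Rear vial:** it is upright.
- **Bystanders:** the spare vial, jar and tweezers had not moved between the first and last top pictures.

**Where checks were weaker:**
- **Front vial:** the head's overhang hides most of it. It could be seen only partly, in its well from above, and not at all from the side, so I did not confirm that it is upright.
- **Camera disagreement:** the side camera read the cam at about -0.05 rad and differs from the top camera by 2 to 3 mm, so I relied on the top view for the final numbers.

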